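Tip the grooved forming block out of its rack

ROBOT

A 6-joint arm with a two-finger parallel gripper is mounted at the origin on a cart in front of the work surface, level with it; the furniture and walls round the work are solid. World frame = base frame: x ahead of the robot, y to its left, z up, the work surface at z = 0. Lengths are in mm, angles in rad, forces in N, time in s.
With the tool pointing down it reaches from about 350 to 875 mm from the base axis. Payload 4.2 kg.
Tool frame: the origin (TCP) lies at the very end of the fingers, on their centre line; the grasp point (between the pads) lies 19 mm behind it; z points along the fingers, y is the line along which they close (so a half turn about z gives the same grasp; the last joint's range is limited). The gripper opens to 85 mm and grips with 20 to 120 N. Pads are 22 mm wide; open, the fingers measure 114 mm over their backs; the gripper's body (76 mm by 85 mm) begins 54 mm behind the grasp point. The pads swing forward as they close: fully open they stand 13 mm farther back than shut.
Start: joints at [1.493, 0.385, 0.008, 0, -1.194, -0.259], TCP at [206.51, 589.875, 231.312] pointing down, gripper open.
Joint ranges: [-3.14, 3.14], [-1.21, 2.06], [-1.07, 1.41], [-3.16, 2.05], [-2.99, -0.16], [-3.1, 3.1]. Speed limits (rad/s): [2.79, 2.79, 3.14, 3.14, 3.14, 3.14].

INTERFACE

Orientations are given as a unit quaternion [x, y, z, w].
In Python, from bench import read_state, get_image, camera_model, job_done gives the robot as it stands.
- The arm moves only by the shell command python3 -m handwheel 'ROWS'. ROWS is JSON, a list of rows, each a list of 7 numbers: the shift along the tool's x, y, z in m, then the turn, a rotation vector about the tool's x, y, z in rad, then the gripper's target within -1 to 1 (fully open at 1, half-way at 0, shut at -1). In form: [[dx, dy, dz, wx, wy, wz, jaw], ...]. A call has 1 to 10 rows; each row is the pose to reach, as a shift and turn from the pose commanded when the call began, along the tool's axes at that moment; what a row does not reach only later rows make up. A row lasts 1/8 s, in which the tool goes at most 62.5 mm and 10.7 degrees, less where a joint would pass 70% of its speed; a pose out of reach is approached as far as the arm can. A call with a gripper value outside its range is refused whole. The fingers move at their own pace and stop on an object; the grip force is fixed at half the most. Time passes only in rows, so rows that repeat a pose let the fingers close. It gives the time, the measured TCP pose, the force, the opening and the grip force at its end, in the units of the state.
- read_state(): the state, without advancing time (a new reading comes with each control period).
- get_image(name): name is "scene" or "top" or "wrist"; returns (picture, depth): 480x640x3 uint8, blue, green, red; 480x640 float32, mm along the optical axis (not along the pixel's ray), 0 where there is no reading.
- camera_model(name): a dict with "K" (3x3 intrinsics, pixels), "rvec" (rotation vector, rad) and "tvec" (3), from world to camera coordinates, as OpenCV has them; the wrist camera has in their place "hand_eye" (4x4, takes a point from camera to tool coordinates, whose origin is the TCP and whose axes are the flange's). Camera axes: x right, y down, z forward; pixel columns grow to the right and rows downward; lengths in mm; the calibration is good to about 2 mm. A picture is of the moment at which its call begins: read the wrist's pose just before it. camera_model takes no time and is no camera call.
- job_done(): hands the job in; it is judged then, once.
The state is a dict: "clock": time; "joints": joint angles; "joint_vel": joint speeds; "joint_efforts": joint torques, N m; "position": TCP position; "ee_rot": TCP orientation; "contact_force": force on the tool from outside, world axes, zero at the start; "wrist_torque": the same for the moment, N m; "gripper_width": finger opening in mm; "grasp_force": force on a finger pad.
Only numpy, scipy, OpenCV 4.12 (cv2) and the standard library are available. Lean on these libraries where they do the work, as an engineer would, in place of code of your own. Each camera call takes 0.05 s, during which the arm holds its last target. There are 200 camera calls.

TASK

Take the grooved forming block out of the wooden rack and lay it on the black bench pad, groove upward. It sits flush in its pocket with no room for fingers, so press down on its end at the low-walled end of the rack until it tips and its other end stands up, then lift it out by the raised end. Put it down gently without dropping it, and leave the plain block seated in the rack.

Things in the scene. Friction and masses are not known exactly. Their poses are not given: they have to be found in the camera images.
- grooved_block: To take: loose aluminium bar 100x40x16 mm (x,y,z), 0.16 kg, one groove 12 wide along its top. Origin: centre of underside; z up. Lies in either rack pocket, x along the rack's x. Pressed lightly (2-8 N) near x=-40 it rocks about x=-2.5; past 20 deg it tips over and stays at 30 deg, +x end 21-24 mm above the rim: grip there across the 40 mm width, fingertips just above the rim, near x=+35, z=8.
- plain_block: Block to leave alone, in the rack's other pocket: loose aluminium bar of the same 100x40x16 mm with a plain flat top; it rocks in the same way. Origin at the centre of its underside, x along its length, z up.
- rack: Fixed dark wooden rack 123x110x50 mm (x,y,z), origin at centre of underside, z up. Two open pockets along x at y=-25.5 and +25.5, 43 wide, from x=-53.5 to +53.5; walls 8 thick. Seated block: centre x=+1.5, underside 34, top 50 above the bench, flush with the 50 mm side and +x walls. The -x end wall is low (26 mm); towards it, from x=-1, each pocket floor falls as a 30 deg ramp.
- pad: Flat black rubber bench pad fixed on the bench, 150x130x6 mm (x,y,z). Origin at the centre of its underside, z up; its top is 6 mm above the bench.

How it is judged (in metres and radians):
On the way:
1. the grooved block is tipped up by more than 21 degrees while still in its pocket of the rack (angle between grooved_block's own z axis and vertical above 0.37 rad and z of grooved_block in the frame of rack below 0.045 m and horizontal distance between grooved_block and rack below 0.045 m), for 0.2 s.
At the end, for the whole second after the job is handed in: The grooved block lies at rest on the pad, groove up and level within 10 degrees, with its centre over the pad at least 5 mm inside the pad's edges; the plain block still sits flat in its pocket, within 10 mm of where it was (x of grooved_block in the frame of pad between -0.07 and 0.07 m and y of grooved_block in the frame of pad between -0.06 and 0.06 m and height (world z) of grooved_block below 0.012 m and angle between each of grooved_block, plain_block's own z axis and vertical below 0.17 rad and linear speed of grooved_block below 0.02 m/s and distance of plain_block from where it was at the start of the episode below 0.01 m); the robot touches nothing.
It fails at once if the plain block is tipped up (more than 20 degrees) or moved more than 30 mm (angle between plain_block's own z axis and vertical above 0.35 rad or distance of plain_block from where it was at the start of the episode above 0.03 m).
It fails at once if the grooved block is dropped: it falls free of the fingers faster than 1 m/s (a fall of about 50 mm) (linear speed of grooved_block above 1 m/s and contact force between the fingers and grooved_block below 0.1 N).
It also fails if it takes over 48 s, if anything falls off the work surface, if the arm or the gripper's body presses on something with over 40 N, if the wrist force passes 120 N, or if a joint passes its speed limit or range.

## Working session

There is one attempt and no reset: what is moved stays moved. The work goes in short steps, Python scripts to look and compute and a shell command to move; the robot and the scene stay as the last step left them, time stands still between calls to the robot, and variables do not carry over. Pictures are saved under pics/ and viewed, at most 13 in all, crops included, and the job is handed in when it is done.

```bash
mkdir -p pics
python3 - <<'E'
from bench import *
import cv2,numpy as np
s=read_state();print({k:np.round(v,3).tolist() for k,v in s.items()})
a,da=get_image("top");b,db=get_image("scene")
np.savez("t0.npz",a=a,da=da,b=b,db=db)
cv2.imwrite("pics/top0.png",a);cv2.imwrite("pics/scene0.png",b)
for n in("top","scene","wrist"):print({k:np.round(v,3).tolist() for k,v in camera_model(n).items()})
E
```

```text
{'clock': 0.0, 'joints': [1.493, 0.386, 0.007, -0.0, -1.194, -0.259], 'joint_vel': [-0.001, -0.002, 0.0, -0.0, 0.001, -0.0], 'joint_efforts': [-0.0, -39.228, 18.84, 4.186, -0.005, 0.0], 'position': [206.312, 589.331, 230.209], 'ee_rot': [0.986, -0.168, -0.0, 0.001], 'contact_force': [0.044, -0.137, 0.037], 'wrist_torque': [0.027, 0.009, -0.064], 'grasp_force': 0.0, 'gripper_width': 85.449}
{'K': [[471.156, 0.0, 317.967], [0.0, 471.156, 245.836], [0.0, 0.0, 1.0]], 'rvec': [2.199, -2.181, 0.049], 'tvec': [43.327, 553.159, 880.81]}
{'K': [[466.016, 0.0, 314.073], [0.0, 466.016, 239.549], [0.0, 0.0, 1.0]], 'rvec': [1.039, -2.295, 1.147], 'tvec': [385.46, 282.459, 543.877]}
{'K': [[345.23, 0.0, 319.395], [0.0, 345.23, 234.209], [0.0, 0.0, 1.0]], 'hand_eye': [[0.001, -0.959, -0.282, 71.558], [1.0, 0.001, 0.0, 0.197], [-0.0, -0.282, 0.959, -143.432], [0.0, 0.0, 0.0, 1.0]]}
```

View pics/top0.png

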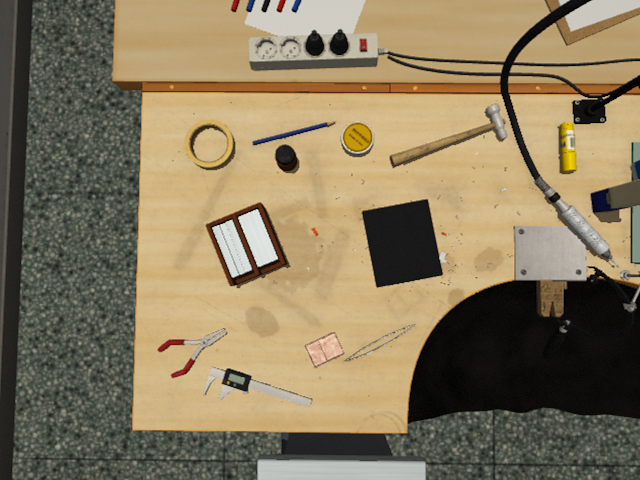

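View pics/scene0.png

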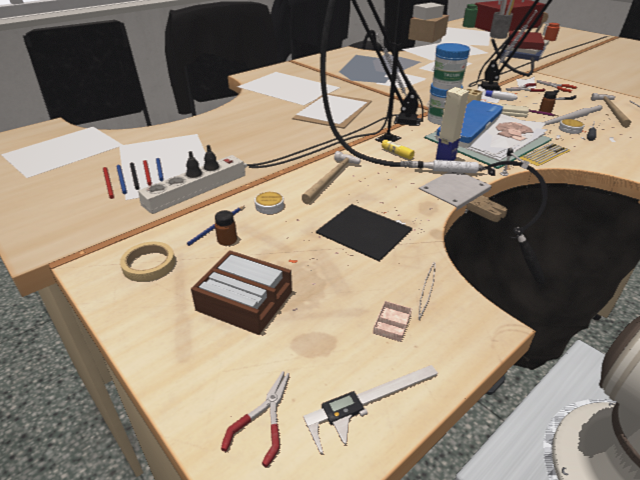

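The grooved block is probably the left one in the top view (~235,250; groove line visible), with the plain one at ~260,237 and the pad at ~402,243. I'll zoom in and measure.

```bash
cat > h.py <<'E'
import numpy as np,cv2
from bench import *
def proj(n,P):
    m=camera_model(n);return cv2.projectPoints(np.float64(P).reshape(-1,1,3),np.float64(m['rvec']),np.float64(m['tvec']),np.float64(m['K']),None)[0][:,0]
def cloud(n,d):
    m=camera_model(n);K=np.array(m['K']);R=cv2.Rodrigues(np.float64(m['rvec']))[0]
    v,u=np.mgrid[:480,:640];c=np.stack([(u-K[0,2])/K[0,0]*d,(v-K[1,2])/K[1,1]*d,d],-1)
    return (c-np.float64(m['tvec']).ravel())@R
E
python3 - <<'E'
from h import *
z=np.load("t0.npz");a,b=z['a'],z['b']
print(proj("top",[[206,590,230],[0,0,0],[400,0,0],[400,400,0]]))
A=cv2.resize(a[190:300,190:300],(500,500),interpolation=cv2.INTER_CUBIC)
B=cv2.resize(b[240:340,180:305],None,fx=5,fy=5,interpolation=cv2.INTER_CUBIC)[:500]
cv2.imwrite("pics/c0.png",np.hstack([A[:, :],B[:, :300]])) if 0 else cv2.imwrite("pics/cA.png",A)
cv2.imwrite("pics/cB.png",B)
C=cloud("top",z['da'])
# pad
g=a.max(2);m=((g<40)&(C[...,2]<30)).astype(np.uint8);m[:, :340]=0;m[:,460:]=0;m[:190]=0;m[300:]=0
pts=C[m>0];pts=pts[np.abs(pts[:,2]-6)<15]
print("pad",cv2.minAreaRect(np.float32(pts[:,:2])),np.median(pts,0))
# rack: height > 15
roi=np.zeros((480,640),bool);roi[190:300,190:300]=1
q=C[roi&(C[...,2]>15)&(C[...,2]<70)]
print("rack",cv2.minAreaRect(np.float32(q[:,:2])),np.percentile(q[:,2],[5,50,90]))
# bright blocks
m=(roi&(a.min(2)>130)&(C[...,2]>25)).astype(np.uint8)
n,l,st,ce=cv2.connectedComponentsWithStats(m)
for i in range(1,n):
  if st[i,4]>60:
    p=C[l==i];print(st[i],np.median(p,0),cv2.minAreaRect(np.float32(p[:,:2])))
E
```

```text
[[-68.05953486 479.12168106]
 [341.14303221 541.72809472]
 [342.31661647 326.120986  ]
 [134.18930409 324.18291541]]
pad ((559.9757080078125, -113.29039764404297), (147.9398956298828, 127.63985443115234), 11.198779106140137) [ 559.86843491 -113.29792879    5.54594316]
rack ((554.7103881835938, 182.44876098632812), (123.19342803955078, 110.46561431884766), 22.937084197998047) [27.19499498 48.94403156 51.23666564]
[ 238  209   40   58 1202] [564.67150305 158.31412211  49.51242938] ((539.6531372070312, 130.93206787109375), (180.75303649902344, 74.00080108642578), 46.75117111206055)
[ 212  220   40   57 1194] [545.63235971 205.64758199  48.6430297 ] ((518.4387817382812, 155.35145568847656), (215.33273315429688, 88.55615997314453), 60.85776901245117)
```

View pics/cA.png

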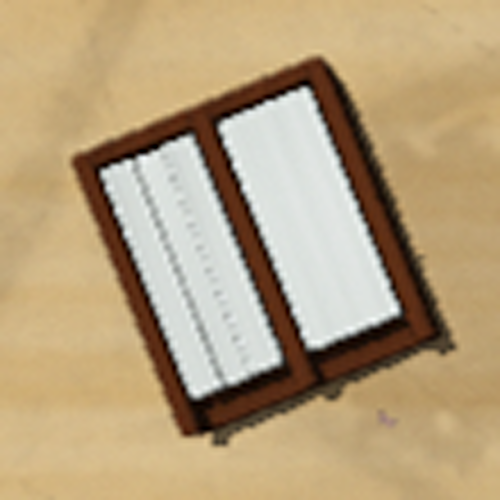

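View pics/cB.png

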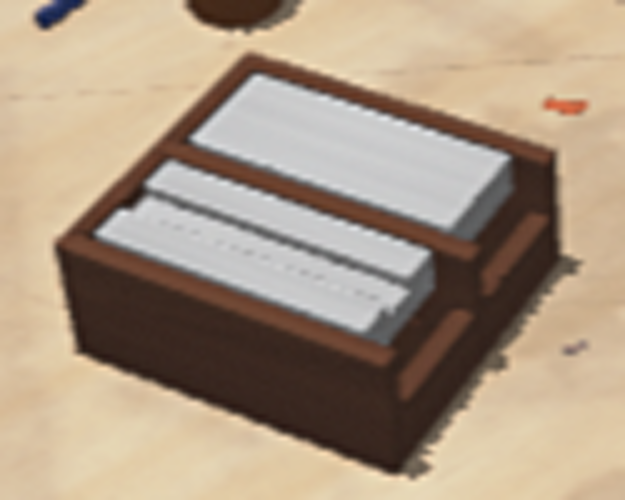

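The left block (+y) is the grooved one. The low wall faces the camera's lower side, so rack yaw is about +22.9°. Next: a helper to work out moves, then an approach above the press point.

```bash
cat >> h.py <<'E'
from scipy.spatial.transform import Rotation as Ro
RK=np.array([554.2,182.0]);YAW=np.radians(22.94)
def rack(x,y,z):
    c,s=np.cos(YAW),np.sin(YAW);return np.array([RK[0]+c*x-s*y,RK[1]+s*x+c*y,z])
def go(P,tilt=0,yaw=YAW):
    # tool x along yaw, z down; tilt>0: gripper body leans towards -x
    T=Ro.from_euler('z',yaw)*Ro.from_euler('y',-np.radians(tilt))*Ro.from_euler('x',np.pi)
    s=read_state();C=Ro.from_quat(s['ee_rot'])
    d=C.inv().apply(np.array(P)-s['position'])/1000;w=(C.inv()*T).as_rotvec()
    print("t",round(s['clock'],2),"row",np.round(d,4).tolist(),np.round(w,3).tolist(),"F",np.round(s['contact_force'],1),"w",round(s['gripper_width'],1))
E
python3 -c "
from h import *
p=rack(-38.5,25.5,85);print(p);go(p)"
```

```text
[508.80577185 190.47726668  85.        ]
t 0.1 row [0.4173, 0.2762, 0.1459] [0.002, 0.001, -0.737] F [ 0.6 -0.4 -0.1] w 85.5
```

```bash
python3 -m handwheel '[[0.417,0.276,0.146,0.002,0.001,-0.737,-1],[0.417,0.276,0.146,0.002,0.001,-0.737,-1],[0.417,0.276,0.146,0.002,0.001,-0.737,-1],[0.417,0.276,0.146,0.002,0.001,-0.737,-1],[0.417,0.276,0.146,0.002,0.001,-0.737,-1],[0.417,0.276,0.146,0.002,0.001,-0.737,-1],[0.417,0.276,0.146,0.002,0.001,-0.737,-1],[0.417,0.276,0.146,0.002,0.001,-0.737,-1],[0.417,0.276,0.146,0.002,0.001,-0.737,-1],[0.417,0.276,0.146,0.002,0.001,-0.737,-1]]'; python3 -c "
from h import *
go(rack(-38.5,25.5,53))
a,d=get_image('wrist');cv2.imwrite('pics/w1.png',a)"
```

```text
clock: 1.35
position: [509.0, 189.8, 84.2]
ee_rot: [0.98, 0.197, -0.0, -0.0]
contact_force: [-0.1, -0.1, 0.2]
gripper_width: 0.2
grasp_force: 0.0
t 1.35 row [0.0001, -0.0006, 0.0312] [-0.001, 0.001, -0.003] F [-0.1 -0.1  0.2] w 0.2
```

View pics/w1.png

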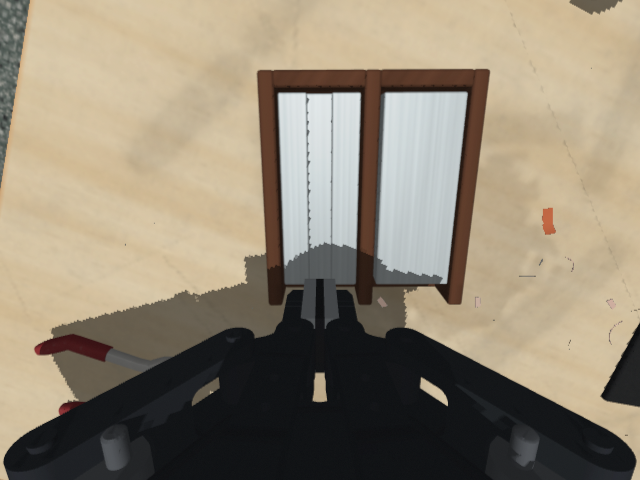

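The shut fingers (320,283) are centred over the grooved block's low end; the pocket spans columns 275–365. Now I'll press down slowly.

```bash
python3 -m handwheel '[[0,0,0.015,0,0,0,-1],[0,0,0.028,0,0,0,-1],[0,0,0.032,0,0,0,-1],[0,0,0.034,0,0,0,-1],[0,0,0.036,0,0,0,-1],[0,0,0.038,0,0,0,-1],[0,0,0.040,0,0,0,-1],[0,0,0.042,0,0,0,-1]]'
```

```text
clock: 2.4
position: [509.0, 191.6, 43.3]
ee_rot: [0.98, 0.199, 0.001, -0.001]
contact_force: [-0.3, -0.4, 0.4]
gripper_width: 0.1
grasp_force: 0.0
```

```bash
python3 -m handwheel '[[0,0,0.0015,0,0,0,-1],[0,0,0.003,0,0,0,-1],[0,0,0.0045,0,0,0,-1],[0,0,0.006,0,0,0,-1],[0,0,0.0075,0,0,0,-1],[0,0,0.009,0,0,0,-1],[0,0,0.009,0,0,0,-1],[0,0,0.009,0,0,0,-1]]'; python3 -c "
from h import *
a,d=get_image('scene');cv2.imwrite('pics/s2.png',cv2.resize(a[200:360,150:350],(800,600)[:2] and (700,560)))"
```

```text
clock: 3.4
position: [509.1, 191.8, 35.0]
ee_rot: [0.98, 0.199, 0.001, -0.001]
contact_force: [-0.8, -0.2, 6.0]
gripper_width: -0.5
grasp_force: 2.6
```

View pics/s2.png

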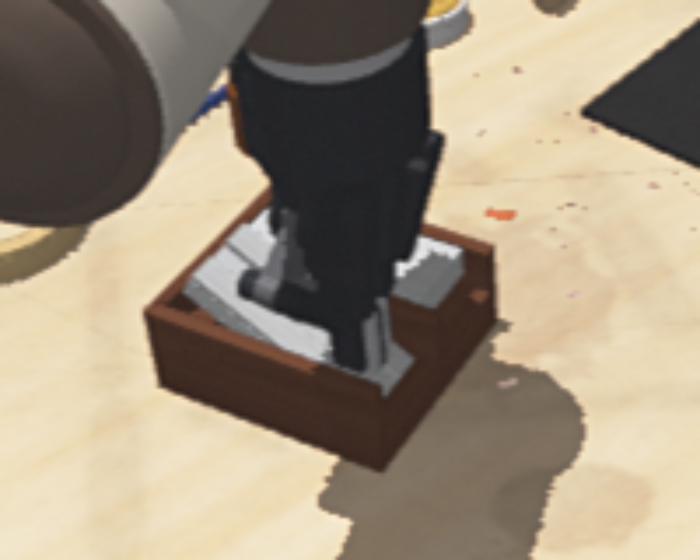

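The block is tipped, with its far end up at around (215,280) in the crop and the fingers on its low end. I'll press 2 mm more, then retreat straight up and look.

```bash
python3 -m handwheel '[[0,0,0.001,0,0,0,-1],[0,0,0.002,0,0,0,-1],[0,0,0.002,0,0,0,-1],[0,0,0.002,0,0,0,-1]]'; python3 -m handwheel '[[0,0,-0.01,0,0,0,-1],[0,0,-0.03,0,0,0,-1],[0,0,-0.08,0,0,0,-1],[0,0,-0.1,0,0,0,1],[0,0,-0.1,0,0,0,1],[0,0,-0.1,0,0,0,1]]'
python3 - <<'E'
from h import *
s=read_state();R=Ro.from_quat(s['ee_rot'])
a,d=get_image('wrist');cv2.imwrite('pics/w3.png',a)
m=camera_model('wrist');K=np.array(m['K']);H=np.array(m['hand_eye'])
v,u=np.mgrid[:480,:640];c=np.stack([(u-K[0,2])/K[0,0]*d,(v-K[1,2])/K[1,1]*d,d],-1)
W=R.apply((c.reshape(-1,3)@H[:3,:3].T+H[:3,3])).reshape(480,640,3)+s['position']
np.savez('w3.npz',a=a,W=W)
c,sn=np.cos(YAW),np.sin(YAW);q=W[...,:2]-RK
X=q[...,0]*c+q[...,1]*sn;Y=-q[...,0]*sn+q[...,1]*c;Z=W[...,2]
ok=(d>0)
for y0 in(-25,12,39):
  for x0 in range(-60,70,6):
    k=ok&(abs(X-x0)<3)&(abs(Y-y0)<3)&(Z<90)
    if k.sum()>3:print(y0,x0,round(float(np.median(Z[k])),1),end='; ')
  print()
E
```

```text
clock: 3.95
position: [509.3, 191.9, 34.5]
ee_rot: [0.98, 0.199, 0.001, -0.001]
contact_force: [-4.1, -0.9, 14.8]
gripper_width: 0.1
grasp_force: 7.4
clock: 4.7
position: [508.1, 191.0, 131.2]
ee_rot: [0.98, 0.199, -0.0, -0.001]
contact_force: [0.1, -1.3, -0.4]
gripper_width: 54.5
grasp_force: 0.0
-25 -60 26.9; -25 -48 50.8; -25 -42 50.9; -25 -36 51.0; -25 -30 50.9; -25 -24 50.8; -25 -18 50.9; -25 -12 50.8; -25 -6 50.9; -25 0 50.9; -25 6 50.8; -25 12 50.9; -25 18 51.0; -25 24 50.9; -25 30 50.9; -25 36 50.9; -25 42 51.0; -25 48 50.8; -25 54 50.1; -25 60 51.0; -25 66 0.5; 
12 -60 26.7; 12 -54 25.9; 12 -48 26.8; 12 -42 29.7; 12 -36 33.1; 12 -30 36.9; 12 -24 40.2; 12 -18 43.7; 12 -12 47.2; 12 -6 50.6; 12 0 53.8; 12 6 57.8; 12 12 61.3; 12 18 64.4; 12 24 67.9; 12 30 71.4; 12 36 73.1; 12 42 64.7; 12 48 35.0; 12 54 49.0; 12 60 50.6; 12 66 0.8; 
39 -60 26.9; 39 -54 25.7; 39 -48 26.8; 39 -42 30.3; 39 -36 33.2; 39 -30 36.8; 39 -24 40.5; 39 -18 43.7; 39 -12 47.1; 39 -6 50.4; 39 0 54.0; 39 6 57.5; 39 12 61.0; 39 18 64.3; 39 24 67.7; 39 30 71.3; 39 36 73.2; 39 42 64.9; 39 48 34.9; 39 54 49.8; 39 60 51.0; 39 66 0.8;
```

View pics/w3.png

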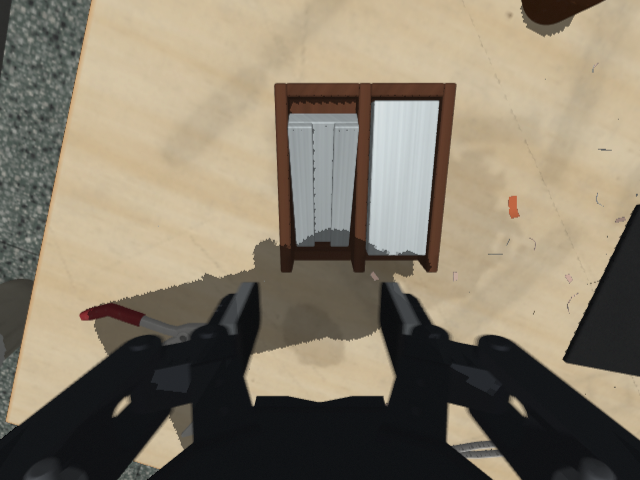

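The block rests at 30° with its raised end at rack x≈36, z≈73, and the plain block is still flat at ~51. Next I'll check its lateral centre and work out the grasp approach with a 20° lean.

Run:
```python
from h import *
W=np.load('w3.npz')['W'];c,sn=np.cos(YAW),np.sin(YAW);q=W[...,:2]-RK
X=q[...,0]*c+q[...,1]*sn;Y=-q[...,0]*sn+q[...,1]*c;Z=W[...,2]
k=(Z>56)&(Z<80)&(abs(X)<60);print(np.percentile(Y[k],[1,50,99]),np.percentile(X[k],[1,99]),np.percentile(Z[k],99))
r=(Z>48)&(Z<53)&(abs(X-20)<15)&(abs(Y)<70);print(np.percentile(Y[r],[0.5,99.5]))
go(rack(27,25.5,100),20)
go(rack(27,25.5,53.5),20)
```

```text
[ 4.83759813 24.21341912 43.86491912] [ 3.90280832 42.90430693] 74.66097867794524
[-55.33864857  53.40735773]
t 4.75 row [0.0661, 0.0008, 0.0308] [-0.001, 0.35, -0.001] F [ 0.2  0.9 -0.8] w 61.8
t 4.75 row [0.0661, 0.0008, 0.0773] [-0.001, 0.35, -0.001] F [ 0.2  0.9 -0.8] w 61.8
```

```bash
python3 -m handwheel '[[0.033,0.001,0.015,0,0.175,0,1],[0.066,0.001,0.031,0,0.35,0,1],[0.066,0.001,0.031,0,0.35,0,1],[0.066,0.001,0.031,0,0.35,0,1],[0.066,0.001,0.045,0,0.35,0,1],[0.066,0.001,0.06,0,0.35,0,1],[0.066,0.001,0.07,0,0.35,0,1],[0.066,0.001,0.077,0,0.35,0,1],[0.066,0.001,0.077,0,0.35,0,1]]'
python3 - <<'E'
from h import *
go(rack(27,25.3,53.5),20)
a,d=get_image('wrist');b,_=get_image('scene')
cv2.imwrite('pics/g4.png',np.hstack([cv2.resize(a,(400,300)),cv2.resize(b[200:350,150:350],(400,300))]))
E
```

```text
clock: 5.88
position: [572.1, 216.9, 57.8]
ee_rot: [0.965, 0.196, 0.169, -0.037]
contact_force: [-0.3, -0.1, -0.5]
gripper_width: 85.4
grasp_force: 0.0
t 5.88 row [-0.0044, -0.0002, 0.003] [-0.004, 0.001, -0.001] F [-0.3 -0.1 -0.5] w 85.4
```

View pics/g4.png

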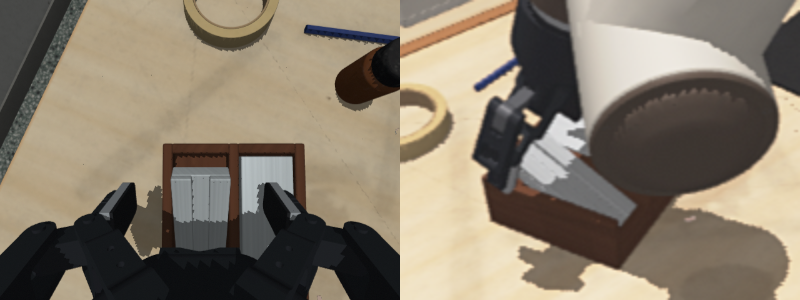

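The open fingers straddle the raised end. I'll settle the last few mm, then close.

```bash
python3 -m handwheel '[[-0.004,0,0.003,0,0,0,1],[-0.004,0,0.003,0,0,0,1],[-0.004,0,0.003,0,0,0,1]]'; python3 -c "
from h import *
go(rack(27,25.3,53.5),20)"
```

```text
clock: 6.35
position: [569.8, 215.4, 55.4]
ee_rot: [0.966, 0.196, 0.167, -0.037]
contact_force: [0.4, 0.2, -0.7]
gripper_width: 85.4
grasp_force: 0.0
t 6.35 row [-0.001, -0.0006, 0.0017] [-0.006, 0.005, -0.001] F [ 0.4  0.2 -0.7] w 85.4
```

```bash
python3 -m handwheel '[[-0.001,0,0.001,0,0,0,0],[-0.001,0,0.001,0,0,0,-1],[-0.001,0,0.001,0,0,0,-1],[-0.001,0,0.001,0,0,0,-1],[-0.001,0,0.001,0,0,0,-1],[-0.001,0,0.001,0,0,0,-1],[-0.001,0,0.001,0,0,0,-1],[-0.001,0,0.001,0,0,0,-1]]'; python3 -c "
from h import *
go(rack(27,25.3,54),20)"
```

```text
clock: 7.35
position: [569.5, 215.0, 54.6]
ee_rot: [0.966, 0.196, 0.166, -0.037]
contact_force: [-2.5, 0.4, 3.6]
gripper_width: 38.3
grasp_force: 64.3
t 7.35 row [-0.0001, -0.0008, 0.0006] [-0.007, 0.006, -0.001] F [-2.5  0.4  3.6] w 38.3
```

```bash
python3 -m handwheel '[[0.0017,0,-0.0047,0,0,0,-1],[0.0034,0,-0.0094,0,0,0,-1],[0.0068,0,-0.0188,0,0,0,-1],[0.012,0,-0.033,0,0,0,-1],[0.019,0,-0.052,0,0,0,-1],[0.027,0,-0.075,0,0,0,-1],[0.034,0,-0.094,0,0,0,-1],[0.034,0,-0.094,0,0,0,-1]]'
python3 - <<'E'
from h import *
a,d=get_image('wrist');b,_=get_image('scene')
cv2.imwrite('pics/g5.png',np.hstack([cv2.resize(a,(400,300)),cv2.resize(b[150:330,130:370],(400,300))]))
s=read_state();print(s['gripper_width'],s['grasp_force'])
# pad target: block long axis along pad x (yaw 11.2), tool 35 mm toward +x; block level at tilt -10
ya=np.radians(11.2);t=np.array([560,-113.3])+33*np.array([np.cos(ya),np.sin(ya)])
go([t[0],t[1],140],-10,ya)
E
```

```text
clock: 8.35
position: [570.7, 215.1, 155.4]
ee_rot: [0.965, 0.196, 0.167, -0.038]
contact_force: [-0.9, 0.6, -1.7]
gripper_width: 38.3
grasp_force: 63.9
37.89305900650599 63.836165964603424
t 8.45 row [-0.1018, 0.3045, -0.0244] [-0.024, -0.512, 0.207] F [-0.1 -1.  -1.7] w 37.9
```

View pics/g5.png

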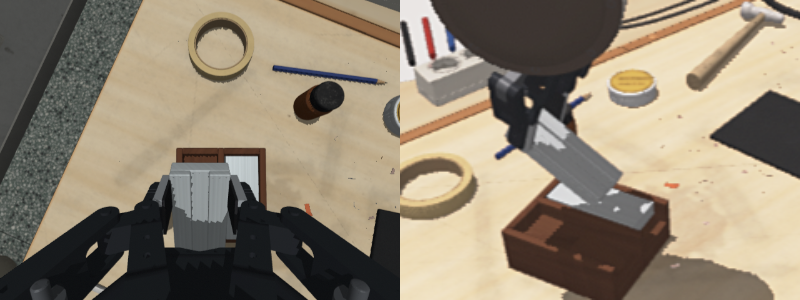

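The block is held firmly and clear of the rack. Next I'll carry it over the pad while levelling it.

```bash
python3 -m handwheel '[[-0.013,0.04,-0.013,0,-0.05,0.02,-1],[-0.03,0.09,-0.024,0,-0.15,0.06,-1],[-0.047,0.14,-0.024,-0.01,-0.25,0.1,-1],[-0.064,0.19,-0.024,-0.02,-0.35,0.14,-1],[-0.08,0.24,-0.024,-0.024,-0.43,0.18,-1],[-0.095,0.285,-0.024,-0.024,-0.5,0.207,-1],[-0.102,0.305,-0.024,-0.024,-0.512,0.207,-1],[-0.102,0.305,-0.024,-0.024,-0.512,0.207,-1],[-0.102,0.305,-0.024,-0.024,-0.512,0.207,-1]]'
python3 - <<'E'
from h import *
s=read_state();R=Ro.from_quat(s['ee_rot']);print(np.round(s['position'],1),s['grasp_force'],(R.as_matrix()).round(3).tolist())
a,d=get_image('wrist');b,db=get_image('scene')
m=camera_model('wrist');K=np.array(m['K']);H=np.array(m['hand_eye'])
v,u=np.mgrid[:480,:640];c=np.stack([(u-K[0,2])/K[0,0]*d,(v-K[1,2])/K[1,1]*d,d],-1)
T=(c.reshape(-1,3)@H[:3,:3].T+H[:3,3]).reshape(480,640,3)
# block top in tool frame: |y|<15, near TCP
for x in range(-110,40,8):
  k=(d>0)&(abs(abs(T[...,1])-13)<4)&(abs(T[...,0]-x)<4)&(abs(T[...,2])<80)
  if k.sum()>5:
    t=T[k];w=R.apply(np.median(t,0))+s['position'];print(x,k.sum(),np.round(np.median(t,0),1),np.round(w,1))
cv2.imwrite('pics/g6.png',np.hstack([cv2.resize(a,(400,300)),cv2.resize(b[130:310,270:510],(400,300))]))
E
```

```text
clock: 9.57
position: [593.2, -106.0, 140.3]
ee_rot: [0.991, 0.098, -0.086, 0.008]
contact_force: [0.0, 0.5, -2.2]
gripper_width: 38.3
grasp_force: 63.7
[ 593.2 -106.   140.3] 63.74460965394974 [[0.966, 0.195, -0.168], [0.193, -0.981, -0.033], [-0.172, -0.001, -0.985]]
-54 159 [-52.   -9.4  -2.9] [ 541.6 -106.7  152.1]
-46 390 [-46.    9.1  -4.1] [ 551.2 -123.6  152.3]
-38 414 [-37.9   9.2  -5.6] [ 559.3 -122.1  152.4]
-30 443 [-29.9  -9.2  -7. ] [ 563.7 -102.5  152.4]
-22 463 [-22.1  -9.1  -8.6] [ 571.5 -101.1  152.6]
-14 516 [-13.9  -0.  -10. ] [ 581.4 -108.3  152.6]
-6 542 [ -5.9   9.  -11.6] [ 591.2 -115.6  152.7]
2 595 [  2.    9.1 -13. ] [ 599.1 -114.1  152.8]
10 1275 [  9.8   9.1 -16.1] [ 607.2 -112.5  154.5]
18 1730 [ 16.4  -9.4 -68.5] [618.7 -91.4 205. ]
```

View pics/g6.png

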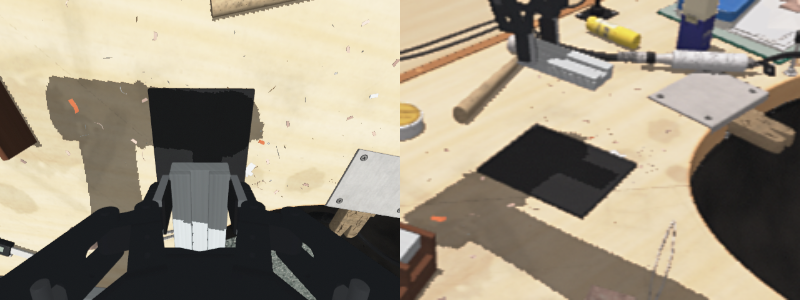

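The block is level within 1° and its top is at z≈152. It's centred over the pad, so now I'll lower it.

```bash
python3 -m handwheel '[[0.0043,0,0.025,0,0,0,-1],[0.0086,0,0.05,0,0,0,-1],[0.013,0,0.075,0,0,0,-1],[0.0172,0,0.1,0,0,0,-1],[0.0195,0,0.113,0,0,0,-1],[0.0208,0,0.12,0,0,0,-1],[0.0208,0,0.12,0,0,0,-1],[0.0208,0,0.12,0,0,0,-1]]'; python3 -m handwheel '[[0.0003,0,0.002,0,0,0,-1],[0.0006,0,0.004,0,0,0,-1],[0.0008,0,0.005,0,0,0,-1],[0.0008,0,0.005,0,0,0,-1]]'
```

```text
clock: 10.68
position: [594.3, -106.7, 19.9]
ee_rot: [0.992, 0.098, -0.085, 0.008]
contact_force: [0.4, -0.4, -2.2]
gripper_width: 38.1
grasp_force: 63.8
clock: 11.18
position: [593.4, -106.8, 13.8]
ee_rot: [0.992, 0.097, -0.086, 0.008]
contact_force: [-1.0, -0.7, -2.5]
gripper_width: 38.1
grasp_force: 63.8
```

```bash
python3 -m handwheel '[[0.0002,0,0.001,0,0,0,-1],[0.0003,0,0.002,0,0,0,-1],[0.0003,0,0.002,0,0,0,-1]]'; python3 -m handwheel '[[0.0001,0,0.0005,0,0,0,-1],[0.0002,0,0.001,0,0,0,-1],[0.0002,0,0.001,0,0,0,-1]]'; python3 -m handwheel '[[0.0001,0,0.0005,0,0,0,-1],[0.0002,0,0.001,0,0,0,-1],[0.0002,0,0.001,0,0,0,-1]]'
```

```text
clock: 11.55
position: [593.3, -106.8, 11.8]
ee_rot: [0.992, 0.097, -0.086, 0.008]
contact_force: [-0.6, 0.1, -2.6]
gripper_width: 38.3
grasp_force: 63.8
clock: 11.92
position: [593.5, -106.8, 11.1]
ee_rot: [0.992, 0.098, -0.085, 0.008]
contact_force: [0.7, 0.5, -1.5]
gripper_width: 38.1
grasp_force: 63.9
clock: 12.3
position: [593.6, -106.8, 10.5]
ee_rot: [0.992, 0.098, -0.085, 0.008]
contact_force: [-1.2, 1.4, 4.3]
gripper_width: 38.3
grasp_force: 64.3
```

Contact is made (+4 N), so I'll release and back off.

```bash
python3 -m handwheel '[[0,0,0,0,0,0,-0.5],[0,0,0,0,0,0,0.2],[0,0,0,0,0,0,1],[0,0,0,0,0,0,1],[0,0,0,0,0,0,1]]'; python3 -m handwheel '[[0,0,-0.01,0,0,0,1],[0,0,-0.03,0,0,0,1],[0,0,-0.07,0,0,0,1],[0,0,-0.12,0,0,0,1],[0,0,-0.15,0,0,0,1],[0,0,-0.15,0,0,0,1],[0,0,-0.15,0,0,0,1]]'
python3 - <<'E'
from h import *
a,d=get_image('wrist');b,db=get_image('scene')
W=cloud('scene',db);w=b.min(2)>110
k=w&(W[...,2]>15)&(W[...,2]<40)&(abs(W[...,0]-560)<80)&(abs(W[...,1]+113)<70)
print(k.sum(),np.median(W[k],0),np.percentile(W[k],[2,98],axis=0).round(1))
cv2.imwrite('pics/g7.png',np.hstack([cv2.resize(a,(400,300)),cv2.resize(b[160:340,190:430],(400,300))]))
E
```

```text
clock: 12.92
position: [593.4, -106.8, 9.7]
ee_rot: [0.992, 0.097, -0.086, 0.008]
contact_force: [-1.2, -0.5, 0.2]
gripper_width: 85.5
grasp_force: 0.0
clock: 13.8
position: [618.1, -101.7, 157.4]
ee_rot: [0.992, 0.097, -0.086, 0.008]
contact_force: [-0.7, -0.8, -0.7]
gripper_width: 85.0
grasp_force: 0.0
558 [ 546.37751721 -112.59684605   22.64795612] [[ 511.1 -137.5   15.8]
 [ 605.4  -87.3   25. ]]
```

View pics/g7.png

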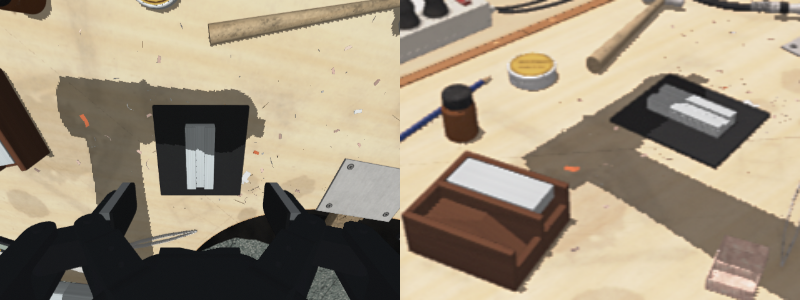

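The block lies flat on the centre of the pad, groove up. The plain block is still seated, and the gripper is clear of everything.

```bash
python3 -c "
from bench import *
print(job_done())"
```

```text
the job is handed in; nothing more can be done
None
```

I tipped the grooved block up in its pocket, lifted it out, and laid it groove-up at the centre of the pad without dropping it; the plain block is still seated in the rack, and I handed the job in at about 14 s of robot time (the hand-in returned no verdict).

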